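Turn the parts carousel until the end cap faces the orange arrow

TASK

Bring the black tube end cap round to the pick-up place: push on the spokes of the blue parts carousel with a fingertip and turn it, gently, until the white tick of the bay that holds the end cap points at the tip of the orange arrow. Leave it standing there at rest. All four small parts stay in the tray and the fingers do not touch them; the tools and the block on the bench stay where they are.

Things in the scene. Friction and masses are not known exactly. Their poses are not given: they have to be found in the camera images.
- carousel_base: grey round foot of the parts carousel, 196 mm across, 16 mm high, fixed to the bench; origin on the vertical turning axis, at the bench top. On it turns a blue round tray: outer radius 100 mm, rim top 50 mm and inner floor 24 mm above the bench, four equal bays parted by four radial walls (tops 47 mm above the bench)
- hub (a point): on the axis, at the height of the spokes' centre lines (95 mm above the bench); turns with the tray. Above each of the four dividing walls, 45 degrees either side of a tick, a level steel spoke, 12 mm thick, runs from the 48 mm wide hub cap (top 106 mm) to a black 22 mm ball centred 134 mm from the axis. Below the spokes the air is free down to walls and parts
- carousel (a joint): turning angle of the tray in rad, growing counter-clockwise seen from above, near 0 at the start; end stops only at -6.28 and 6.28. A small steady friction (about 1.5 N at 100 mm from the axis); it stays where it is left
- tick_1 (a point): outer end of the white tick on the tray rim at the middle of bay 1, 102 mm from the axis, 50 mm above the bench; turns with the tray. Bays 1 to 4 follow counter-clockwise, 90 degrees apart
- tick_2 (a point): outer end of the white tick on the tray rim at the middle of bay 2, 102 mm from the axis, 50 mm above the bench; turns with the tray. Bays 1 to 4 follow counter-clockwise, 90 degrees apart
- tick_3 (a point): outer end of the white tick on the tray rim at the middle of bay 3, 102 mm from the axis, 50 mm above the bench; turns with the tray. Bays 1 to 4 follow counter-clockwise, 90 degrees apart
- tick_4 (a point): outer end of the white tick on the tray rim at the middle of bay 4, 102 mm from the axis, 50 mm above the bench; turns with the tray. Bays 1 to 4 follow counter-clockwise, 90 degrees apart
- arrow_tip (a point): tip of the fixed orange arrow that points at the tray from outside, 108 mm from the axis, 42 mm above the bench (arrow and its steel stand reach from 108 to 148 mm from the axis, up to 44 mm high, 30 mm wide)
- pick_arrow: the fixed orange arrow on its steel stand; origin on the carousel's axis at the bench top, +x towards the arrow
- end_cap: loose black square tube end cap, 30 x 30 x 19 mm, in one of the bays, its centre about 58 mm from the axis; origin at the centre of its underside. The bay that it lies in is the one wanted
- bracket: loose galvanised angle bracket, 30 x 40 x 40 mm, in another bay, its top 64 mm above the bench; origin under its centre
- bush: loose brass bush, 34 mm across, 22 mm high, in another bay; origin under its centre
- nut: loose steel hexagon nut, 30 mm across flats, 16 mm high, in another bay; origin under its centre
- hex_key_1: loose black hex key lying on the bench, 35 x 95 x 9 mm; bystander
- wood_block_1: loose wooden packing block on the bench, 45 x 75 x 22 mm; bystander
- spanner_2: loose spanner lying on the bench, 23 x 151 x 8 mm; bystander
Not all that is in view belongs to the job. Leave any green, purple or red look-alike of the bracket alone.

How it is judged:
By the outcome, as a careful person would: the job done as asked, in the order asked, and still so for the second after the job is handed in, with the robot touching nothing.
It also fails if it takes over 48 s, if anything falls off the work surface, if the arm or the gripper's body presses on something with over 40 N, if the wrist force passes 120 N, or if a joint passes its speed limit or range.

ROBOT

A 6-joint arm with a two-finger parallel gripper is mounted at the origin on a cart in front of the work surface, level with it; the furniture and walls round the work are solid. World frame = base frame: x ahead of the robot, y to its left, z up, the work surface at z = 0. Lengths are in m, angles in rad, forces in N, time in s.
With the tool pointing down it reaches from about 0.225 to 0.875 m from the base axis. Payload 3.4 kg.
Tool frame: the origin (TCP) lies midway between the tips of the shut fingers; the grasp point (between the pads) lies 19 mm behind it (manip.grasp_offset is the distance from the TCP to the grasp point, in m); x points along the fingers, y is the direction in which the jaws open and shut, and the axes are right-handed (so a half turn about x gives the same grasp; the last joint's range is limited). The gripper opens to 85 mm and grips with 20 to 120 N. Pads are 22 mm wide; open, the fingers measure 114 mm over their backs; the gripper's body (76 mm by 85 mm) begins 54 mm behind the grasp point. The pads swing forward as they close: fully open they stand 13 mm farther back than shut.
Start: joints at [1.076, 0.276, 1.505, -0, 1.361, -0.121], TCP at [0.21, 0.535, 0.204] pointing down, gripper open.
Joint ranges: [-2.89, 2.89], [-0.75, 2.08], [0.22, 2.7], [-1.18, 4.32], [0.11, 2.71], [-2.7, 2.7]. Speed limits (rad/s): [2.57, 2.57, 3.14, 3.14, 3.14, 3.14].

INTERFACE

Orientations are given as a unit quaternion [w, x, y, z].
In Python, from rig import manip gives the robot as it stands.
- The arm moves only by the shell command python3 -m creep 'ROWS' [OPENING] [FORCE]. ROWS is a JSON object of lists of equal length, an entry for each row: "delta_pos": the shift along the tool's x, y, z in cm, a list of three; "dr": the turn, a rotation vector about the tool's x, y, z in rad, a list of three. In form: {"delta_pos": [[dx, dy, dz], ...], "dr": [[rx, ry, rz], ...]}. A call has 1 to 10 rows; each row is the pose to reach, as a shift and turn from the pose commanded when the call began, along the tool's axes at that moment; what a row does not reach only later rows make up. A row lasts 1/10 s, in which the tool goes at most 50 mm and 8.59 degrees, less where a joint would pass 70% of its speed; a pose out of reach is approached as far as the arm can. A call with a gripper value outside its range is refused whole. OPENING is the opening, from -1 (shut) to 1 (fully open), set as the call begins (- or left out, the last holds). The fingers move at their own pace and stop on an object; FORCE is the grip in N (left out, the last holds). Time passes only in rows, so rows that repeat a pose let the fingers close. It gives the time, the measured TCP pose, the force and the opening at its end, in the units of the state.
- manip.get_state(): the state, without advancing time (a new reading comes with each control period).
- manip.get_image(name): name is "scene" or "top"; returns a dict with "pixels" (420x560x3 uint8, blue, green, red), "depth" (420x560 float32, m along the optical axis (not along the pixel's ray), 0 where there is no reading), "intrinsics" (3x3 intrinsics, pixels), "rvec" (rotation vector, rad) and "tvec" (3), from world to camera coordinates, as OpenCV has them. Camera axes: x right, y down, z forward; pixel columns grow to the right and rows downward; lengths in m; the calibration is good to about 2 mm. A picture is of the moment at which its call begins.
- manip.sign_off(): hands the job in, once; it reports no verdict.
The state is a dict: "clock": time; "qpos": joint angles; "qd": joint speeds; "effort": joint torques, N m; "position": TCP position; "ee_rot": TCP orientation; "contact_force": force on the tool from outside, world axes, zero at the start; "moment": the same for the moment, N m; "width": finger opening in m.
Only numpy, scipy, OpenCV 4.12 (cv2) and the standard library are available. Lean on these libraries where they do the work, as an engineer would, in place of code of your own. Each camera call takes 0.05 s, during which the arm holds its last target. There are 200 camera calls.

## Working session

There is one attempt and no reset: what is moved stays moved. The work goes in short steps, Python scripts to look and compute and a shell command to move; the robot and the scene stay as the last step left them, time stands still between calls to the robot, and variables do not carry over. Pictures are saved under pics/ and viewed, about 8 in all and at most 12, crops included, and the job is handed in when it is done.

```bash
mkdir -p pics; ls
python3 - <<'E'
from rig import manip
import cv2,numpy as np
print(manip.get_state())
for n in("top","scene"):
    d=manip.get_image(n); cv2.imwrite(f"pics/{n}0.png",d["pixels"]); np.savez(f"pics/{n}0.npz",**d)
    R=cv2.Rodrigues(np.array(d["rvec"],float))[0]; print(n,d["intrinsics"],R,-R.T@np.ravel(d["tvec"]))
E
```

```text
pics
{'clock': 0.0, 'qpos': array([ 1.07600665e+00,  2.76572541e-01,  1.50613366e+00, -1.30415967e-05,
        1.36068127e+00, -1.20985035e-01]), 'qd': array([ 1.89635003e-03,  1.40127787e-04,  1.70800536e-05,  1.78754946e-03,
        2.82181462e-04, -1.43860966e-03]), 'effort': array([ 6.55078584e-04, -4.16770434e+01, -2.45801014e+01, -1.24118496e-04,
        1.09179641e-02, -2.05339127e-06]), 'position': array([0.20969408, 0.53478365, 0.20285234]), 'ee_rot': array([ 0.69460409,  0.13078471,  0.6949801 , -0.13199688]), 'contact_force': array([-0.05830379,  0.55348702, -0.10502153]), 'moment': array([ 0.00363394, -0.06808588,  0.0267445 ]), 'width': 0.08520439798862867}
top [[442.65048007   0.         275.73967293]
 [  0.         442.65048007 198.41476344]
 [  0.           0.           1.        ]] [[ 0.02847034 -0.99934262 -0.02244496]
 [-0.99218419 -0.02552309 -0.12214376]
 [ 0.1214906   0.02574701 -0.9922586 ]] [ 0.3793665  -0.00433436  1.31011276]
scene [[487.11503589   0.         281.76676959]
 [  0.         487.11503589 212.97278274]
 [  0.           0.           1.        ]] [[ 0.6527731  -0.75753401 -0.00543239]
 [-0.47619081 -0.4047392  -0.78065901]
 [ 0.58917705  0.51218006 -0.62493359]] [-0.25098727 -0.6349436   0.8813026 ]
```

View pics/top0.png

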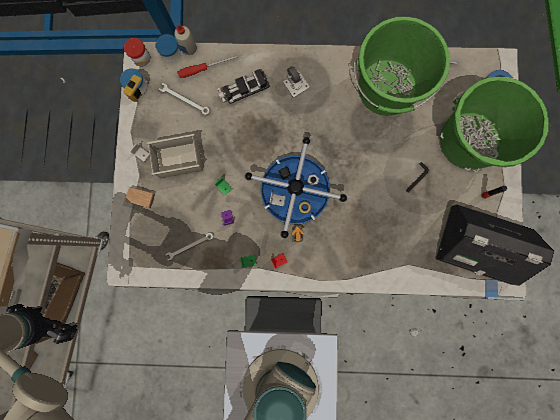

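View pics/scene0.png

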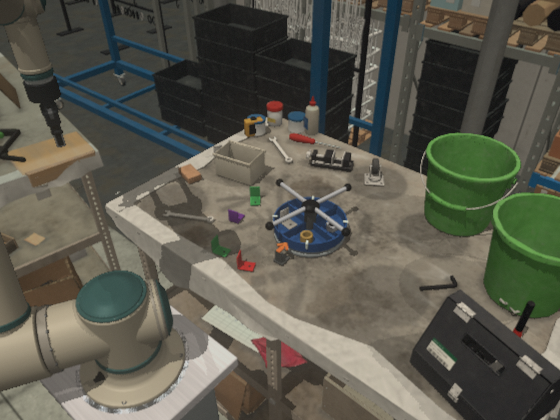

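Top view: the carousel is centred near (296,187), with the arrow at (298,232). Candidates for the end cap are the dark block in the far-left bay (284,173), the black hub cap (296,187), the black balls (306,141), (343,198), (285,234) and (248,176), and the black hex key (417,178). The green, purple and red brackets lie outside. I choose (284,173) and check it in a crop.

```bash
cat > m.py <<'E'
import cv2,numpy as np
def ray(d,uv,z):
    K=d["intrinsics"];R=cv2.Rodrigues(np.array(d["rvec"],float))[0];c=-R.T@np.ravel(d["tvec"])
    v=R.T@np.linalg.inv(K)@np.array([uv[0],uv[1],1.]);return (c+v*(z-c[2])/v[2])
def proj(d,P):
    return cv2.projectPoints(np.array(P,float).reshape(-1,1,3),np.array(d["rvec"],float),np.array(d["tvec"],float),np.array(d["intrinsics"]),None)[0].reshape(-1,2)
def blobs(m,lo):
    n,_,s,c=cv2.connectedComponentsWithStats(m.astype(np.uint8));return [(c[i],s[i,4]) for i in range(1,n) if s[i,4]>=lo]
def measure(d):
    p=d["pixels"];hsv=cv2.cvtColor(p,cv2.COLOR_BGR2HSV);H,S,V=cv2.split(hsv);out={}
    roi=np.zeros(H.shape,bool);roi[125:250,235:360]=1
    out["balls"]=[(c,a,ray(d,c,.095)) for c,a in blobs((V<45)&roi,12)]
    out["white"]=[(c,a,ray(d,c,.050)) for c,a in blobs((V>165)&(S<60)&roi,2)]
    out["orange"]=[(c,a,ray(d,c,.043)) for c,a in blobs((H>5)&(H<22)&(S>150)&(V>120)&roi,8)]
    return out
E
python3 - <<'E'
from m import *
d=dict(np.load("pics/top0.npz"))
for k,v in measure(d).items():
    for c,a,w in v: print(k,c.round(1),a,w.round(4))
e=dict(np.load("pics/scene0.npz"))
a=cv2.resize(d["pixels"][127:247,236:356],(400,400)*1,interpolation=cv2.INTER_CUBIC)
b=cv2.resize(e["pixels"][165:275,255:365],(400,400),interpolation=cv2.INTER_CUBIC)
cv2.imwrite("pics/c0.png",np.hstack([a,b]))
E
```

```text
balls [306.1 140.1] 34 [ 0.6951 -0.0534  0.095 ]
balls [284.5 173.2] 64 [0.5993 0.0048 0.095 ]
balls [248.1 175.8] 36 [0.5897 0.1062 0.095 ]
balls [312.9 179.3] 24 [ 0.5841 -0.0744  0.095 ]
balls [295.3 186.5] 199 [ 0.5628 -0.026   0.095 ]
balls [343.  197.6] 38 [ 0.5351 -0.1581  0.095 ]
balls [284.2 233.8] 39 [0.431  0.0013 0.095 ]
white [300.9 162.9] 55 [ 0.6389 -0.0414  0.05  ]
white [277.4 161.6] 7 [0.6413 0.0265 0.05  ]
white [322.5 171.8] 8 [ 0.6146 -0.1043  0.05  ]
white [312.6 178.8] 27 [ 0.5932 -0.076   0.05  ]
white [270.  180.8] 74 [0.5843 0.0465 0.05  ]
white [321.1 192.8] 64 [ 0.5533 -0.1013  0.05  ]
white [289.2 212.1] 66 [ 0.4953 -0.0112  0.05  ]
white [283.5 196.5] 2 [0.5398 0.0063 0.05  ]
white [277.5 203.2] 21 [0.5199 0.0229 0.05  ]
white [266.4 206.4] 7 [0.5099 0.0544 0.05  ]
white [312.3 217.2] 6 [ 0.4825 -0.0774  0.05  ]
orange [304.4 207.1] 48 [ 0.5114 -0.0545  0.043 ]
orange [297.3 233. ] 81 [ 0.4367 -0.036   0.043 ]
```

View pics/c0.png

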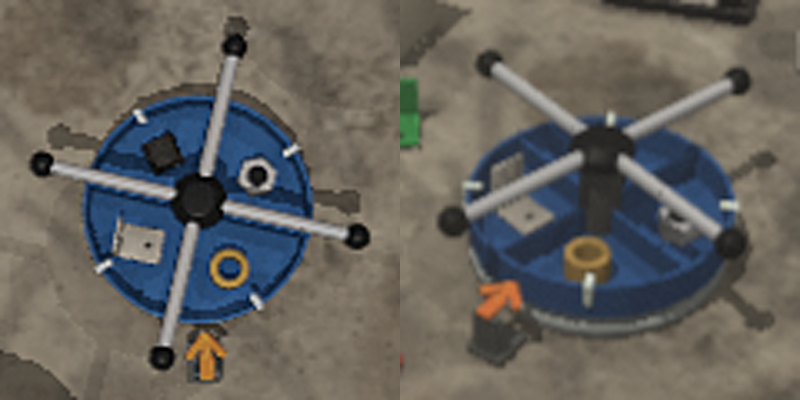

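The crop shows the matt-black square cap in the far-left bay (crop 160,152). The bay at (257,175) holds the nut, with the bush and the bracket in the other two. Next I work out the geometry and the first reach.

```bash
cat >> m.py <<'E'
from scipy.spatial.transform import Rotation as Ro
def arrow(d):
    p=cv2.cvtColor(d["pixels"],cv2.COLOR_BGR2HSV);H,S,V=cv2.split(p)
    return (H>5)&(H<22)&(S>140)&(V>110)
def tool(st):
    q=st["ee_rot"];return Ro.from_quat([q[1],q[2],q[3],q[0]]).as_matrix()
E
python3 - <<'E'
from m import *
from rig import manip
C=np.array([.5628,-.026])
ang=lambda w:np.degrees(np.arctan2(w[1]-C[1],w[0]-C[0]))%360
for n,r in(("top",(215,250,285,312)),("scene",(235,262,268,295))):
    d=dict(np.load(f"pics/{n}0.npz"));m=arrow(d);k=np.zeros_like(m);k[r[0]:r[1],r[2]:r[3]]=1;m&=k
    v,u=np.nonzero(m);W=np.array([ray(d,(a,b),.043)[:2] for a,b in zip(u,v)])
    rr=np.hypot(*(W-C).T);i=np.argsort(rr)[:4]
    print(n,len(u),"tip",W[i].round(4).tolist(),[round(ang(w),1) for w in W[i]],rr.min().round(4),rr.max().round(4),"cent",ang(W.mean(0)))
    # tail/head by radius bands
    for lo in(.105,.115,.125,.135):
        s=(rr>=lo)&(rr<lo+.01); print(lo,s.sum(),ang(W[s].mean(0)) if s.any() else 0)
    hub=proj(d,[[*C,.106]]);print("hubtop px",hub)
st=manip.get_state();T=tool(st);print(T.round(3))
g=np.array([*(C+.1*np.array([np.cos(np.pi/4),np.sin(np.pi/4)])),.150]);print(g,(T.T@(g-st["position"])*100).round(2))
d=dict(np.load("pics/scene0.npz"));p=proj(d,[[C[0]+.134*np.cos(np.radians(a)),C[1]+.134*np.sin(np.radians(a)),.095] for a in(-11.7,78.3,168.3,258.3)]);print(p.round(1))
E
```

```text
top 81 tip [[0.4537, -0.0317], [0.4538, -0.0346], [0.4538, -0.0374], [0.4508, -0.0289]] [np.float64(183.0), np.float64(184.5), np.float64(186.0), np.float64(181.5)] 0.1093 0.1467 cent 184.5136833484909
0.105 9 183.9398190607784
0.115 30 184.66831008739663
0.125 24 184.54837750876354
0.135 14 184.54962597663746
hubtop px [[295.35210391 185.90794983]]
scene 78 tip [[0.4545, -0.0319], [0.4533, -0.0363], [0.4516, -0.0344], [0.4521, -0.0407]] [np.float64(183.1), np.float64(185.4), np.float64(184.3), np.float64(187.6)] 0.1084 0.1489 cent 184.69976795565358
0.105 9 185.16799040708182
0.115 26 184.46021820333203
0.125 23 184.30788617106123
0.135 14 185.18437790849626
hubtop px [[310.07077609 202.00222907]]
[[-0.001  0.365  0.931]
 [-0.001  0.931 -0.365]
 [-1.    -0.002 -0.   ]]
[0.63351068 0.04471068 0.15      ] [  5.33 -30.14  57.35]
[[347.1 187.1]
 [279.1 182.2]
 [269.  225.5]
 [345.1 231.6]]
```

Both views put the arrow at 184.5–184.7° and the cap's tick at about 33.4°, so the tray must turn about +151° (counter-clockwise). I'll push the left spoke (78.4°) from inside the cap's bay, above the cap.

```bash
python3 -m creep '{"delta_pos":[[0,-1,2],[0,-3,6],[0,-5,10],[0,-7.5,14.5],[0,-10,19],[0,-12,23.5],[0,-14.5,28],[0,-17,32.5],[0,-19,37],[0,-21.5,41]],"dr":[[0,0,0],[0,0,0],[0,0,0],[0,0,0],[0,0,0],[0,0,0],[0,0,0],[0,0,0],[0,0,0],[0,0,0]]}' -1 30
python3 - <<'E'
from m import *
from rig import manip
st=manip.get_state();T=tool(st);g=np.array([.6335,.0447,.15]);print((T.T@(g-st["position"])*100).round(2))
E
```

```text
clock: 1.1
position: [0.5136, 0.1851, 0.2034]
ee_rot: [0.695, 0.132, 0.695, -0.131]
contact_force: [0.8, -0.2, -0.4]
width: -0.0003
[ 5.33 -8.69 16.29]
```

```bash
python3 -m creep '{"delta_pos":[[0,-2,4],[0,-4.5,8],[0,-6.5,12],[0,-8,15],[0,-8.7,16.3],[2,-8.7,16.3],[5,-8.7,16.3],[7,-8.7,16.3],[7,-8.7,16.3],[7,-8.7,16.3]],"dr":[[0,0,0],[0,0,0],[0,0,0],[0,0,0],[0,0,0],[0,0,0],[0,0,0],[0,0,0],[0,0,0],[0,0,0]]}'
python3 - <<'E'
from m import *
from rig import manip
ims=[]
for n in("top","scene"):
    d=manip.get_image(n);ims.append(d["pixels"])
cv2.imwrite("pics/s1.png",np.hstack([cv2.resize(ims[0][107:257,226:376],(400,400)),cv2.resize(ims[1][145:285,245:385],(400,400))]))
E
```

```text
clock: 2.1
position: [0.6318, 0.0469, 0.1338]
ee_rot: [0.695, 0.131, 0.695, -0.131]
contact_force: [-0.2, -0.8, 0.3]
width: -0.0
```

View pics/s1.png

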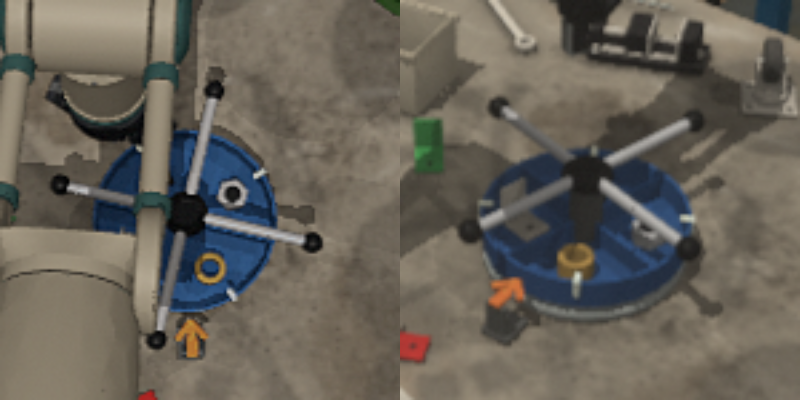

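Run:
```python
from m import *
from rig import manip
for n in("top","scene"):
    d=manip.get_image(n);print(n,proj(d,[[.6318,.0469,.1338],[.6318,.0469,.2],[.6318,.0469,.25]]).round(0).tolist(), [round(float(d["depth"][int(b),int(a)]),3) for a,b in proj(d,[[.6318,.0469,.1338],[.6318,.0469,.16],[.6318,.0469,.2]])])
    cv2.imwrite(f"pics/f_{n}.png",d["pixels"])
st=manip.get_state();print(st["position"],st["qpos"])
```

```text
top [[269.0, 159.0], [268.0, 153.0], [267.0, 148.0]] [1.028, 1.002, 0.975]
scene [[305.0, 172.0], [306.0, 151.0], [306.0, 135.0]] [1.581, 1.315, 1.276]
[0.63312971 0.04642937 0.13534732] [-3.64519823e-02  4.05300978e-01  1.48087946e+00  1.93999996e-04
  1.25252006e+00 -1.23388252e+00]
```

View pics/f_scene.png

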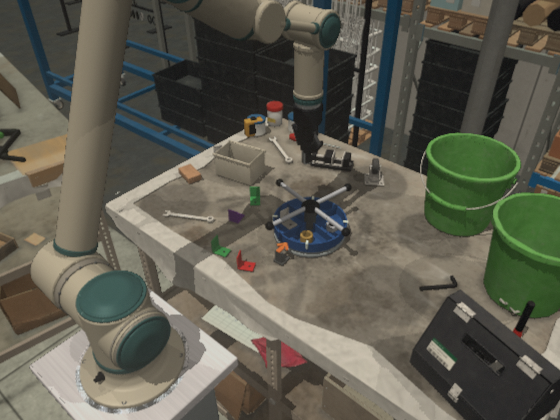

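```bash
cat >> m.py <<'E'
def cloud(d):
    K=d["intrinsics"];R=cv2.Rodrigues(np.array(d["rvec"],float))[0];t=np.ravel(d["tvec"]);D=d["depth"]
    v,u=np.indices(D.shape);P=np.stack([(u-K[0,2])/K[0,0]*D,(v-K[1,2])/K[1,1]*D,D],-1)
    W=(P-t)@R;W[D==0]=np.nan;return W
E
python3 - <<'E'
from m import *
from rig import manip
d=manip.get_image("scene");W=cloud(d)
print(manip.get_state()["position"])
for v in range(146,178,2):
    print(v,[(u,*W[v,u].round(3)) for u in range(300,320,4)])
E
```

```text
[0.63300381 0.04632727 0.13516719]
146 [(300, np.float64(0.627), np.float64(0.062), np.float64(0.212)), (304, np.float64(0.62), np.float64(0.043), np.float64(0.223)), (308, np.float64(0.641), np.float64(0.046), np.float64(0.212)), (312, np.float64(0.602), np.float64(0.004), np.float64(0.246)), (316, np.float64(0.607), np.float64(-0.005), np.float64(0.247))]
148 [(300, np.float64(0.626), np.float64(0.062), np.float64(0.206)), (304, np.float64(0.619), np.float64(0.043), np.float64(0.217)), (308, np.float64(0.61), np.float64(0.023), np.float64(0.229)), (312, np.float64(0.603), np.float64(0.005), np.float64(0.239)), (316, np.float64(0.619), np.float64(0.004), np.float64(0.232))]
150 [(300, np.float64(0.886), np.float64(0.268), np.float64(-0.001)), (304, np.float64(0.617), np.float64(0.041), np.float64(0.213)), (308, np.float64(0.61), np.float64(0.023), np.float64(0.223)), (312, np.float64(0.612), np.float64(0.011), np.float64(0.227)), (316, np.float64(0.626), np.float64(0.009), np.float64(0.221))]
152 [(300, np.float64(0.874), np.float64(0.258), np.float64(-0.0)), (304, np.float64(0.62),
[... 3424 characters left out ...]
4(0.814), np.float64(0.143), np.float64(-0.002))]
174 [(300, np.float64(0.766), np.float64(0.171), np.float64(0.003)), (304, np.float64(0.78), np.float64(0.165), np.float64(-0.002)), (308, np.float64(0.789), np.float64(0.156), np.float64(-0.002)), (312, np.float64(0.797), np.float64(0.146), np.float64(-0.002)), (316, np.float64(0.8), np.float64(0.132), np.float64(0.003))]
176 [(300, np.float64(0.762), np.float64(0.167), np.float64(-0.0)), (304, np.float64(0.774), np.float64(0.16), np.float64(-0.004)), (308, np.float64(0.776), np.float64(0.146), np.float64(0.001)), (312, np.float64(0.787), np.float64(0.138), np.float64(-0.001)), (316, np.float64(0.796), np.float64(0.129), np.float64(-0.002))]
```

The camera puts the fingertip near z 0.163, while the state says 0.135. A reported height of 0.056 is safe either way: it clears the rim at 50 mm and the wall at 47 mm, and it still covers the spoke. I'll descend and check the height again.

```bash
python3 -m creep '{"delta_pos":[[1.5,0,0],[3.5,0,0],[5.5,0,0],[7,0,0],[7.7,0,0],[7.7,0,0]],"dr":[[0,0,0],[0,0,0],[0,0,0],[0,0,0],[0,0,0],[0,0,0]]}'
python3 - <<'E'
from m import *
from rig import manip
d=manip.get_image("scene");W=cloud(d);st=manip.get_state();p=st["position"];print(p)
s=(np.hypot(W[...,0]-p[0],W[...,1]-p[1])<.03)&(W[...,2]>.055);print(W[s][np.argsort(W[s][:,2])[:6]].round(3))
v,u=proj(d,[p])[0][::-1];print(u,v,W[int(v),int(u)],W[int(v)-8,int(u)])
cv2.imwrite("pics/s2.png",cv2.resize(d["pixels"][140:260,250:370],(480,480),interpolation=cv2.INTER_CUBIC))
E
```

```text
clock: 2.95
position: [0.6319, 0.0462, 0.0563]
ee_rot: [0.694, 0.131, 0.695, -0.131]
contact_force: [-0.1, -0.4, 0.1]
width: -0.0
[0.63256676 0.04615892 0.05711382]
[[0.644 0.025 0.055]
 [0.631 0.023 0.056]
 [0.64  0.026 0.057]
 [0.63  0.044 0.085]
 [0.626 0.048 0.086]
 [0.631 0.041 0.086]]
304.7346144912844 194.32570550279854 [0.69279699 0.09544038 0.00079551] [0.62265364 0.04196254 0.09347006]
```

View pics/s2.png

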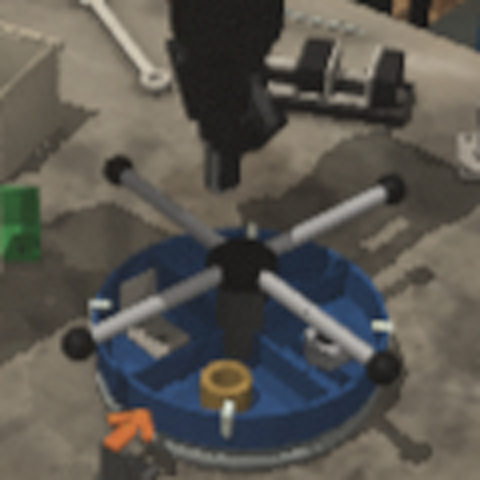

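The contact geometry holds on either reading. Now I compute the arc increments in tool axes.

Run:
```python
import numpy as np
f=lambda p:10*np.array([np.cos(np.radians(p)),-np.sin(np.radians(p))])
for seq in [[-22.5,-20.5,-18,-15,-12,-9.5,-7.5,-5.5,-4,-2.5,-1]]+[[s+2.5*k for k in range(11)] for s in(-1,24,49,74,99,124)]:
    print(seq[0],seq[-1],",".join("[0,%.2f,%.2f]"%tuple(f(p)-f(seq[0])) for p in seq[1:]))
```

```text
-22.5 -1 [0,0.13,-0.32],[0,0.27,-0.74],[0,0.42,-1.24],[0,0.54,-1.75],[0,0.62,-2.18],[0,0.68,-2.52],[0,0.72,-2.87],[0,0.74,-3.13],[0,0.75,-3.39],[0,0.76,-3.65]
-1.0 24.0 [0,-0.00,-0.44],[0,-0.02,-0.87],[0,-0.06,-1.31],[0,-0.12,-1.74],[0,-0.20,-2.17],[0,-0.30,-2.59],[0,-0.41,-3.01],[0,-0.54,-3.43],[0,-0.69,-3.84],[0,-0.86,-4.24]
24.0 49.0 [0,-0.19,-0.39],[0,-0.39,-0.78],[0,-0.61,-1.16],[0,-0.85,-1.52],[0,-1.10,-1.88],[0,-1.36,-2.23],[0,-1.65,-2.56],[0,-1.94,-2.88],[0,-2.25,-3.19],[0,-2.57,-3.48]
49.0 74.0 [0,-0.34,-0.28],[0,-0.68,-0.54],[0,-1.04,-0.79],[0,-1.41,-1.02],[0,-1.79,-1.24],[0,-2.18,-1.44],[0,-2.57,-1.62],[0,-2.98,-1.79],[0,-3.39,-1.94],[0,-3.80,-2.07]
74.0 99.0 [0,-0.42,-0.11],[0,-0.85,-0.20],[0,-1.28,-0.28],[0,-1.71,-0.33],[0,-2.15,-0.37],[0,-2.58,-0.39],[0,-3.02,-0.38],[0,-3.45,-0.36],[0,-3.89,-0.32],[0,-4.32,-0.26]
99.0 124.0 [0,-0.43,0.08],[0,-0.85,0.17],[0,-1.28,0.29],[0,-1.69,0.42],[0,-2.10,0.57],[0,-2.50,0.74],[0,-2.90,0.93],[0,-3.28,1.13],[0,-3.66,1.35],[0,-4.03,1.59]
124.0 149.0 [0,-0.36,0.25],[0,-0.70,0.52],[0,-1.03,0.80],[0,-1.35,1.10],[0,-1.66,1.41],[0,-1.96,1.73],[0,-2.23,2.07],[0,-2.50,2.41],[0,-2.75,2.77],[0,-2.98,3.14]
```

```bash
python3 -m creep '{"delta_pos":[[0,0.13,-0.32],[0,0.27,-0.74],[0,0.42,-1.24],[0,0.54,-1.75],[0,0.62,-2.18],[0,0.68,-2.52],[0,0.72,-2.87],[0,0.74,-3.13],[0,0.75,-3.39],[0,0.76,-3.65]],"dr":[[0,0,0],[0,0,0],[0,0,0],[0,0,0],[0,0,0],[0,0,0],[0,0,0],[0,0,0],[0,0,0],[0,0,0]]}'
python3 -m creep '{"delta_pos":[[0,0,-0.2],[0,0,-0.44],[0,-0.02,-0.87],[0,-0.06,-1.31],[0,-0.12,-1.74],[0,-0.2,-2.17],[0,-0.3,-2.59],[0,-0.41,-3.01],[0,-0.54,-3.43],[0,-0.69,-3.84]],"dr":[[0,0,0],[0,0,0],[0,0,0],[0,0,0],[0,0,0],[0,0,0],[0,0,0],[0,0,0],[0,0,0],[0,0,0]]}'
cat >> m.py <<'E'
C=np.array([.5628,-.026])
def balls(d,r=.134):
    for c,a,w in measure(d)["balls"]:
        q=w[:2]-C
        if abs(np.hypot(*q)-r)<.006: print("ball",c.round(1),a,"r %.4f ang %.1f"%(np.hypot(*q),np.degrees(np.arctan2(q[1],q[0]))%360))
E
python3 - <<'E'
from m import *
from rig import manip
d=manip.get_image("top");balls(d)
E
```

```text
clock: 4.0
position: [0.6009, 0.0666, 0.0567]
ee_rot: [0.695, 0.131, 0.695, -0.131]
contact_force: [-0.4, 0.2, 0.6]
width: -0.0001
clock: 5.0
position: [0.5626, 0.0742, 0.0568]
ee_rot: [0.695, 0.131, 0.695, -0.131]
contact_force: [1.3, -1.3, -0.2]
width: -0.0
ball [287.9 139.6] 40 r 0.1347 ang 10.1
ball [343.3 179.3] 36 r 0.1346 ang 280.1
ball [302.8 234.8] 40 r 0.1351 ang 190.1
```

Tracking well: the tray has turned +21.8° and the push force is about 2 N. On with the arc.

Run:
```python
import numpy as np
f=lambda p:10*np.array([np.cos(np.radians(p)),-np.sin(np.radians(p))])
for s in(21.5,46.5,71.5,96.5,121.5):
    print(s,",".join("[0,%.2f,%.2f]"%tuple(f(s+2.5*k)-f(s)) for k in range(1,11)))
```

```text
21.5 [0,-0.17,-0.40],[0,-0.35,-0.80],[0,-0.56,-1.18],[0,-0.78,-1.56],[0,-1.01,-1.93],[0,-1.27,-2.28],[0,-1.53,-2.63],[0,-1.81,-2.96],[0,-2.11,-3.28],[0,-2.42,-3.59]
46.5 [0,-0.32,-0.29],[0,-0.66,-0.57],[0,-1.01,-0.84],[0,-1.36,-1.09],[0,-1.73,-1.32],[0,-2.11,-1.53],[0,-2.50,-1.73],[0,-2.90,-1.92],[0,-3.30,-2.08],[0,-3.71,-2.23]
71.5 [0,-0.42,-0.13],[0,-0.84,-0.24],[0,-1.26,-0.33],[0,-1.69,-0.41],[0,-2.13,-0.46],[0,-2.56,-0.50],[0,-3.00,-0.52],[0,-3.43,-0.51],[0,-3.87,-0.49],[0,-4.31,-0.45]
96.5 [0,-0.43,0.06],[0,-0.86,0.14],[0,-1.29,0.23],[0,-1.71,0.35],[0,-2.12,0.48],[0,-2.53,0.63],[0,-2.94,0.80],[0,-3.33,0.99],[0,-3.72,1.19],[0,-4.09,1.41]
121.5 [0,-0.37,0.24],[0,-0.72,0.49],[0,-1.07,0.75],[0,-1.40,1.04],[0,-1.72,1.33],[0,-2.03,1.64],[0,-2.32,1.97],[0,-2.60,2.30],[0,-2.87,2.65],[0,-3.11,3.01]
```

```bash
Z='"dr":[[0,0,0],[0,0,0],[0,0,0],[0,0,0],[0,0,0],[0,0,0],[0,0,0],[0,0,0],[0,0,0],[0,0,0]]'
python3 -m creep '{"delta_pos":[[0,-0.17,-0.4],[0,-0.35,-0.8],[0,-0.56,-1.18],[0,-0.78,-1.56],[0,-1.01,-1.93],[0,-1.27,-2.28],[0,-1.53,-2.63],[0,-1.81,-2.96],[0,-2.11,-3.28],[0,-2.42,-3.59]],"dr":[[0,0,0],[0,0,0],[0,0,0],[0,0,0],[0,0,0],[0,0,0],[0,0,0],[0,0,0],[0,0,0],[0,0,0]]}'
python3 -m creep '{"delta_pos":[[0,-0.32,-0.29],[0,-0.66,-0.57],[0,-1.01,-0.84],[0,-1.36,-1.09],[0,-1.73,-1.32],[0,-2.11,-1.53],[0,-2.5,-1.73],[0,-2.9,-1.92],[0,-3.3,-2.08],[0,-3.71,-2.23]],"dr":[[0,0,0],[0,0,0],[0,0,0],[0,0,0],[0,0,0],[0,0,0],[0,0,0],[0,0,0],[0,0,0],[0,0,0]]}'
python3 - <<'E'
from m import *
from rig import manip
d=manip.get_image("top");balls(d);p=manip.get_state()["position"][:2]-C;print(np.hypot(*p),np.degrees(np.arctan2(p[1],p[0])))
E
```

```text
clock: 6.05
position: [0.5203, 0.0646, 0.0568]
ee_rot: [0.695, 0.131, 0.695, -0.131]
contact_force: [0.9, -0.6, 0.8]
width: -0.0002
clock: 7.05
position: [0.4859, 0.0382, 0.0567]
ee_rot: [0.695, 0.131, 0.695, -0.131]
contact_force: [2.3, 0.5, 0.2]
width: 0.0002
ball [319.5 145.3] 40 r 0.1351 ang 331.2
ball [253.7 162.4] 36 r 0.1347 ang 61.0
ball [337.4 211.1] 37 r 0.1343 ang 240.8
0.10061538045092205 140.69866682513398
```

```bash
python3 -m creep '{"delta_pos":[[0,-0.42,-0.13],[0,-0.84,-0.24],[0,-1.26,-0.33],[0,-1.69,-0.41],[0,-2.13,-0.46],[0,-2.56,-0.5],[0,-3,-0.52],[0,-3.43,-0.51],[0,-3.87,-0.49],[0,-4.31,-0.45]],"dr":[[0,0,0],[0,0,0],[0,0,0],[0,0,0],[0,0,0],[0,0,0],[0,0,0],[0,0,0],[0,0,0],[0,0,0]]}'
python3 -m creep '{"delta_pos":[[0,-0.43,0.06],[0,-0.86,0.14],[0,-1.29,0.23],[0,-1.71,0.35],[0,-2.12,0.48],[0,-2.53,0.63],[0,-2.94,0.8],[0,-3.33,0.99],[0,-3.72,1.19],[0,-4.09,1.41]],"dr":[[0,0,0],[0,0,0],[0,0,0],[0,0,0],[0,0,0],[0,0,0],[0,0,0],[0,0,0],[0,0,0],[0,0,0]]}'
python3 - <<'E'
from m import *
from rig import manip
d=manip.get_image("top");balls(d);p=manip.get_state()["position"][:2]-C;print(np.hypot(*p),np.degrees(np.arctan2(p[1],p[0])))
E
```

```text
clock: 8.1
position: [0.466, -0.0004, 0.0567]
ee_rot: [0.695, 0.131, 0.695, -0.131]
contact_force: [0.9, 1.4, 0.1]
width: 0.0003
clock: 9.1
position: [0.4643, -0.0436, 0.0566]
ee_rot: [0.695, 0.131, 0.695, -0.131]
contact_force: [0.6, 3.1, 0.5]
width: -0.0004
ball [279.  141.8] 40 r 0.1348 ang 21.2
ball [340.9 170.4] 37 r 0.1347 ang 291.1
ball [249.4 203. ] 44 r 0.1350 ang 111.5
ball [303.6 232.1] 56 r 0.1280 ang 191.6
0.09992910831736113 -169.40208217426442
```

```bash
python3 -m creep '{"delta_pos":[[0,-0.37,0.24],[0,-0.72,0.49],[0,-1.07,0.75],[0,-1.4,1.04],[0,-1.72,1.33],[0,-2.03,1.64],[0,-2.32,1.97],[0,-2.6,2.3],[0,-2.76,2.51],[0,-2.87,2.65]],"dr":[[0,0,0],[0,0,0],[0,0,0],[0,0,0],[0,0,0],[0,0,0],[0,0,0],[0,0,0],[0,0,0],[0,0,0]]}'
python3 -m creep '{"delta_pos":[[0,0,0],[0,0,0]],"dr":[[0,0,0],[0,0,0]]}'
python3 - <<'E'
from m import *
from rig import manip
d=manip.get_image("top");balls(d);p=manip.get_state()["position"][:2]-C;print(np.hypot(*p),np.degrees(np.arctan2(p[1],p[0])))
o=measure(d)["orange"];print(o)
E
```

```text
clock: 10.15
position: [0.4787, -0.08, 0.0566]
ee_rot: [0.695, 0.131, 0.695, -0.131]
contact_force: [0.5, 2.8, -0.0]
width: -0.0002
clock: 10.35
position: [0.4787, -0.0801, 0.0567]
ee_rot: [0.695, 0.131, 0.695, -0.131]
contact_force: [0.0, 0.2, 0.3]
width: -0.0002
ball [262.8 151. ] 37 r 0.1355 ang 43.5
ball [331.  154.5] 47 r 0.1347 ang 313.6
ball [258.8 219. ] 45 r 0.1352 ang 133.4
0.10000470846819659 -147.27443325764426
[(array([297.35714286, 169.5       ]), np.int32(28), array([ 0.62072344, -0.03184028,  0.043     ])), (array([297.96, 234.06]), np.int32(50), array([ 0.4337056 , -0.03777175,  0.043     ]))]
```

```bash
python3 -m creep '{"delta_pos":[[0,-0.1,0.14],[0,-0.2,0.29],[0,-0.29,0.43],[0,-0.39,0.58],[0,-0.44,0.66],[0,-0.48,0.73],[0,-0.48,0.73],[0,-0.48,0.73]],"dr":[[0,0,0],[0,0,0],[0,0,0],[0,0,0],[0,0,0],[0,0,0],[0,0,0],[0,0,0]]}'
python3 - <<'E'
from m import *
from rig import manip
d=manip.get_image("top");balls(d);p=manip.get_state()["position"][:2]-C;print(np.hypot(*p),np.degrees(np.arctan2(p[1],p[0])))
for c,a,w in measure(d)["white"]:
    q=w[:2]-C;print(c.round(1),a,np.hypot(*q).round(3),np.degrees(np.arctan2(q[1],q[0])).round(1)%360)
e=manip.get_image("scene")
cv2.imwrite("pics/s3.png",np.hstack([cv2.resize(d["pixels"][127:247,236:356],(400,400),interpolation=cv2.INTER_CUBIC),cv2.resize(e["pixels"][165:275,255:365],(400,400),interpolation=cv2.INTER_CUBIC)]))
E
```

```text
clock: 11.2
position: [0.4837, -0.0871, 0.0567]
ee_rot: [0.695, 0.131, 0.695, -0.131]
contact_force: [0.3, 0.9, 0.1]
width: 0.0001
ball [328.2 151.9] 45 r 0.1343 ang 318.1
ball [259.9 154. ] 36 r 0.1352 ang 48.5
ball [261.7 221.9] 47 r 0.1351 ang 138.2
0.09989488821967765 -142.31514194071315
[293.5 156.5] 8 0.095 3.8
[276.4 169.2] 67 0.078 44.3
[305.5 174.5] 2 0.052 325.3
[305.3 192.8] 78 0.032 250.3
[329.6 201.7] 467 0.106 250.9
[354.6 210.3] 77 0.181 251.5
```

View pics/s3.png

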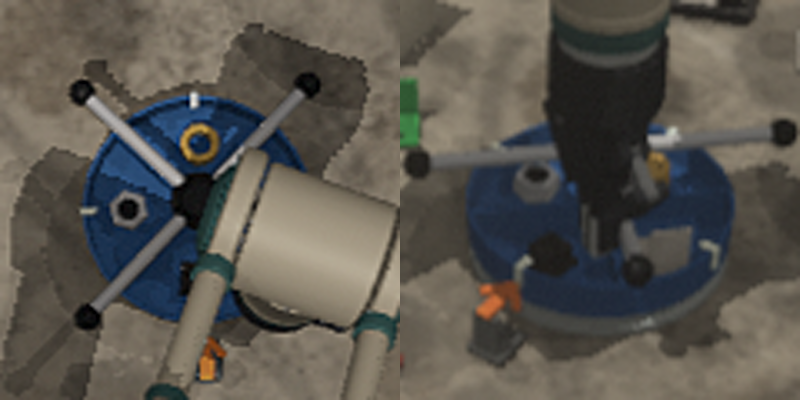

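The cap sits beside the arrow, and the top view has about 1.2° left to go. One last nudge, then a small back-off to measure.

```bash
python3 -m creep '{"delta_pos":[[0,-0.04,0.07],[0,-0.08,0.14],[0,-0.11,0.19],[0,-0.11,0.19],[0,-0.11,0.19]],"dr":[[0,0,0],[0,0,0],[0,0,0],[0,0,0],[0,0,0]]}'
python3 -m creep '{"delta_pos":[[0,0.1,-0.16],[0,0.3,-0.48],[0,0.5,-0.8],[0,0.6,-0.95],[0,0.6,-0.95]],"dr":[[0,0,0],[0,0,0],[0,0,0],[0,0,0],[0,0,0]]}'
python3 - <<'E'
from m import *
from rig import manip
d=manip.get_image("top");balls(d)
E
```

```text
clock: 11.8
position: [0.4852, -0.0887, 0.0567]
ee_rot: [0.695, 0.131, 0.695, -0.131]
contact_force: [0.4, 0.9, -1.1]
width: 0.0001
clock: 12.3
position: [0.4782, -0.0793, 0.0568]
ee_rot: [0.695, 0.131, 0.695, -0.131]
contact_force: [-0.7, 0.5, 0.2]
width: -0.0001
ball [327.4 151.1] 48 r 0.1344 ang 319.5
ball [259.4 154.8] 33 r 0.1348 ang 49.6
ball [262.3 222.7] 47 r 0.1355 ang 139.4
```

```bash
python3 -m creep '{"delta_pos":[[-2,0,0],[-5,0,0],[-9,0,0],[-13,0,0],[-13,4,0],[-13,8,0],[-13,12,0],[-13,16,0],[-13,20,0],[-13,24,0]],"dr":[[0,0,0],[0,0,0],[0,0,0],[0,0,0],[0,0,0],[0,0,0],[0,0,0],[0,0,0],[0,0,0],[0,0,0]]}'
python3 -m creep '{"delta_pos":[[0,4,-1],[0,8,-2],[0,12,-3],[0,16,-4],[0,20,-5],[0,20,-5]],"dr":[[0,0,0],[0,0,0],[0,0,0],[0,0,0],[0,0,0],[0,0,0]]}'
python3 - <<'E'
from m import *
from rig import manip
d=manip.get_image("top");balls(d)
a=lambda w:np.degrees(np.arctan2(w[1]-C[1],w[0]-C[0]))%360
print("C check",[w.round(4).tolist() for c,_,w in measure(d)["balls"]])
for c,n,w in measure(d)["white"]: print("white",c.round(1),n,np.hypot(*(w[:2]-C)).round(3),a(w).round(1))
for c,n,w in measure(d)["orange"]: print("orange",c.round(1),n,a(w).round(1))
e=manip.get_image("scene")
cv2.imwrite("pics/s4.png",np.hstack([cv2.resize(d["pixels"][127:247,236:356],(400,400),interpolation=cv2.INTER_CUBIC),cv2.resize(e["pixels"][165:275,255:365],(400,400),interpolation=cv2.INTER_CUBIC)]))
for n,x in(("top",d),("scene",e)):
    o=np.load(f"pics/{n}0.npz")["pixels"].astype(int);print(n,manip.get_state()["clock"])
E
```

```text
clock: 13.35
position: [0.5666, 0.1454, 0.1868]
ee_rot: [0.695, 0.131, 0.695, -0.131]
contact_force: [0.6, -0.6, 0.0]
width: -0.0001
clock: 13.95
position: [0.5926, 0.3538, 0.1857]
ee_rot: [0.695, 0.131, 0.695, -0.129]
contact_force: [-0.3, -0.6, -0.4]
width: -0.0
ball [327.2 150.8] 38 r 0.1348 ang 319.9
ball [259.4 154.8] 33 r 0.1348 ang 49.6
ball [331.7 219.1] 36 r 0.1346 ang 229.2
ball [262.6 222.5] 39 r 0.1346 ang 139.5
C check [[0.666, -0.1127, 0.095], [0.6502, 0.0766, 0.095], [0.5628, -0.0262, 0.095], [0.5525, 0.0325, 0.095], [0.4969, -0.0279, 0.095], [0.4749, -0.1279, 0.095], [0.4604, 0.0614, 0.095]]
white [292.7 156.2] 6 0.096 5.3
white [311.9 168.5] 73 0.077 321.9
white [276.2 169.7] 78 0.078 45.4
white [313.2 184.8] 13 0.054 283.9
white [274.9 187.6] 20 0.058 87.7
white [327.8 187.4] 9 0.094 273.9
white [311.5 189.5] 2 0.048 269.1
white [318.5 188. ] 2 0.068 273.5
white [262.  190.5] 10 0.095 94.4
white [270.8 192.6] 5 0.07 100.4
white [277.5 206.2] 66 0.071 136.5
white [315.2 204.5] 62 0.073 233.3
white [315.7 193.3] 3 0.061 259.1
white [319.5 193.5] 4 0.072 260.6
white [296.5 222. ] 10 0.095 184.0
orange [296.1 167.7] 29 358.2
orange [292.8 173. ] 12 8.8
orange [297.3 233. ] 81 184.5
top 14.05
scene 14.05
```

View pics/s4.png

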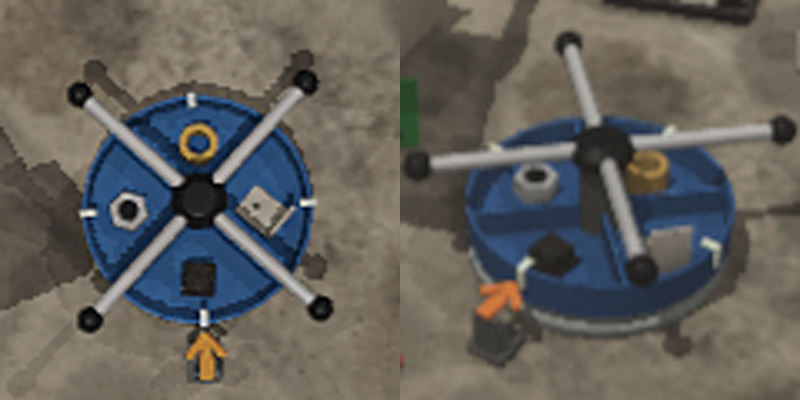

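The tray is at rest: the balls give the cap's tick at 184.55°, the arrow is at 184.5°, and all four parts are in the tray. Handing in.

```bash
python3 -c "
from rig import manip
print(manip.get_state()['contact_force']);print(manip.sign_off())"
```

```text
[-0.34604002 -1.42027069 -0.29102199]
the job is handed in; nothing more can be done
None
```

The end cap is at the pick-up place, with its bay's white tick pointing at the tip of the orange arrow. I pushed one spoke of the carousel with the shut fingers, turning it about 151° counter-clockwise at roughly 25°/s. Push readings were about 3 N at most. I then backed off, lifted clear and handed in at about 14 s.

**Alignment:** the four spoke balls put the cap's tick at 184.55°, against 184.5° for the arrow. The tick itself, only 10 pixels in the picture, read 184.0°.

**Parts:** in the last picture all four parts are in the tray and the carousel is standing free. I never steered the fingers near the tools or the block, but I did not measure their positions again afterwards.

**Disagreement:** the depth image showed the fingertip about 28 mm higher than the reported tool position. I chose a working height that was safe on either reading and did not resolve the difference.

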